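# Clear and sort the sideboard top

### The arm

A 6-joint arm with a two-finger parallel gripper is mounted at the origin on the work surface. World frame = base frame: x ahead of the robot, y to its left, z up, the work surface at z = 0. Lengths are in m, angles in degrees, forces in N, time in s.
With the tool pointing down it reaches from about 0.375 to 0.75 m from the base axis. Payload 9 kg.
Tool frame: the origin (TCP) lies where the fingers leave the gripper's body, on its centre line; the fingertips stand 73 mm ahead of it and the grasp point (between the pads) lies 54 mm ahead of it (robot.tip_reach is the distance from the TCP to the fingertips, in m); z points along the fingers, y is the line along which they close (so a half turn about z gives the same grasp; the last joint's range is limited). The gripper opens to 85 mm and grips with 20 to 120 N. Pads are 22 mm wide; open, the fingers measure 114 mm over their backs; the gripper's body (76 mm by 85 mm) begins 54 mm behind the grasp point. The pads swing forward as they close: fully open they stand 13 mm farther back than shut.
Start: joints at [-84.895, 5.964, 5.575, 89.605, 0, 77.527], TCP at [0.181, -0.572, 0.304] pointing down, gripper open.
Joint ranges: [-171.21, 171.21], [-48.23, 106.86], [-62.78, 66.21], [-105.2, 120.99], [-86.42, 89.51], [-180, 180]. Speed limits (degrees/s): [127.2, 127.2, 147.25, 180, 180, 180].

### API

Orientations are given as [roll, pitch, yaw] about the fixed x, y, z axes, in that order (R = Rz(yaw) Ry(pitch) Rx(roll)).
In Python, from plant import robot gives the robot as it stands. Calls block until the motion is done:
- robot.move_pose(position, orientation): joint-space move of the TCP to a pose.
- robot.line_to(position, vel=0.15, rotation=None, guard=None): straight line of the TCP; rotation=None keeps the orientation; vel is the mean speed in m/s. With guard (N) it stops when the force on the tool has changed by that much, and returns True; else False.
- robot.goto_joints(angles): joint-space move.
- robot.set_gripper(opening): finger opening in m; the grip force is fixed at half the most; returns when the fingers have stopped.
- robot.pause(seconds).
- robot.ik(position, orientation): joint angles nearest the present ones, or None.
- robot.observe(): the state.
- robot.grab_frame(name): name is "scene" or "top" or "wrist"; returns the picture (420x560x3 uint8, blue, green, red); there is no depth.
- robot.get_calibration(name): a dict with "vertical_fov" (degrees; the focal length in pixels is half the picture's height over the tangent of half this angle, whatever the lens; pixels are square), "cx", "cy" (the principal point, pixels), "rvec" (rotation vector, rad) and "tvec" (3), from world to camera coordinates, as OpenCV has them. Camera axes: x right, y down, z forward; pixel columns grow to the right and rows downward; lengths in m; the calibration is good to about 2 mm. The wrist camera is an equidistant fisheye: a pixel r from the principal point sees the ray r / f radians off the axis. A picture is of the moment at which its call begins: read the wrist's pose just before it. get_calibration takes no time and is no camera call; for the wrist camera it gives the pose at the moment of the call.
A pose or a line that the arm cannot do raises robot.IKError and nothing moves.
- robot.job_done(): hands the job in; it is judged then, once.
The state is a dict: "time": time; "q": joint angles; "qvel": joint speeds; "joint_torque": joint torques, N m; "tool_pos": TCP position; "tcp_rot": TCP orientation; "ft_force": force on the tool from outside, world axes, zero at the start; "torque": the same for the moment, N m; "gripper_width": finger opening in m; "gripper_force": force on a finger pad.
Only numpy, scipy, OpenCV 4.12 (cv2) and the standard library are available. Lean on these libraries where they do the work, as an engineer would, in place of code of your own. Each camera call takes 0.05 s, during which the arm holds its last target. There are 200 camera calls.

### The job

Please tidy the sideboard top: the empty tin and the empty yellow pottle go in the open tilt-out bin, the apple in the white porcelain bowl, and the hairbrush flat on the floor of the blue tray. Set the glass tumbler down gently, wholly on the round cork mat and still upside down, never tipping it on its side, and leave the silver bottle standing where it is. Leave the bowl upright, and everything released and at rest.

Things in the scene. Friction and masses are not known exactly. Their poses are not given: they have to be found in the camera images.
- hairbrush: Loose black hairbrush, bristles up, 200 mm long, 70 g. Origin on its underside, 105 mm from the handle end, within 20 mm of the balance point; x points to the head, z up. Handle (x -105 to +10 mm): bar 22 mm wide, 16 mm high; head (x 10 to 95 mm): 50 mm wide, 24 mm high. Grip across the handle at x = -10 mm.
- apple: Loose green apple, 64 mm across at its widest (35 mm up), 58 mm high plus a short stem, standing on its 28 mm flat bottom, about 150 g. Origin: centre of its underside, z up.
- tumbler: Loose clear glass tumbler standing upside down: 62 mm across at the foot (its mouth), 52 mm at the top (its closed base), 90 mm high, about 180 g. Origin: centre of its underside, z up.
- tin: Loose empty food tin, bare steel with a red band, open at the top, 61 mm across, 55 mm high, 50 g. Origin: centre of its underside, z up.
- pottle: Loose empty yellow plastic yoghurt pottle, open at the top, 60 mm across at the rim and slightly narrower below, 60 mm high, 30 g. Origin: centre of its underside, z up.
- bowl: White porcelain fruit bowl, empty, loose, about 0.5 kg, 170 mm across the rim, 55 mm high; inner floor about 6 mm above its underside. Origin: centre of its underside, z up.
- mat: Round cork drinks mat, fixed, 130 mm across, 5 mm thick. Origin: centre of its underside, z up.
- tray: Shallow blue plastic grooming tray, fixed, 240 mm long (x) by 130 mm wide (y), 20 mm high, walls and floor 5 mm thick; 230 by 120 mm inside. Origin: centre of its underside, z up.
- bin: Fixed open tilt-out bin, pale timber front (faces away from robot). Origin: mid-mouth, 138 mm up; y along mouth width; x to front panel, sloping down; z out of the mouth, 0.8 rad off vertical. Mouth from above 150 (y) x 95 mm; front rim 117, rear 160 mm up; 120 mm deep along z. Its case, 180 wide, 175 mm high, stands 56 to 181 mm from the origin towards the robot.
- bottle: Bystander, to be left alone: capped silver aluminium drink bottle, loose, 68 mm across, 200 mm tall. Origin: centre of its underside, z up.
There are look-alikes about, which are no part of the job. There is more than one size of the hairbrush; the job needs the larger.

How it is judged:
By the outcome, as a careful person would: the job done as asked, in the order asked, and still so for the second after the job is handed in, with the robot touching nothing.
It also fails if it takes over 136 s, if anything falls off the work surface, if the arm or the gripper's body presses on something with over 40 N, if the wrist force passes 120 N, or if a joint passes its speed limit or range.

## Working session

There is one attempt and no reset: what is moved stays moved. The work goes in short steps, each a Python script; the robot and the scene stay as the last script left them, time stands still between calls to the robot, and variables do not carry over. Pictures are saved under pics/ and viewed, at most 14 in all, crops included, and the job is handed in when it is done.

```bash
ls; mkdir -p pics; python3 - <<'E'
from plant import robot
import cv2
for n in ("scene","top","wrist"):
    c=robot.get_calibration(n); print(n,c)
    cv2.imwrite(f"pics/{n}0.png",robot.grab_frame(n))
print(robot.observe()["time"], robot.observe()["tcp_rot"])
E
```

```text
pics
scene {'vertical_fov': 50.98126587012155, 'cx': 281.04281363252215, 'cy': 209.15605829303144, 'rvec': array([ 1.90555767,  1.94913082, -0.51159481]), 'tvec': array([ 0.00993231, -0.40215282,  1.64947568])}
top {'vertical_fov': 51.55496387701561, 'cx': 272.6693581883703, 'cy': 209.3065225805632, 'rvec': array([ 2.12977159, -2.1929767 ,  0.10388349]), 'tvec': array([0.02497803, 0.53568823, 1.07971723])}
wrist {'vertical_fov': 65.70646984690485, 'cx': 281.29931363193873, 'cy': 210.4980129735335, 'rvec': array([-2.33213471,  1.70776945,  0.25967088]), 'tvec': array([-0.59873456, -0.03636683,  0.37968293])}
0.15 [-1.79943498e+02 -1.28158316e-02  1.75770612e+01]
```

View pics/top0.png

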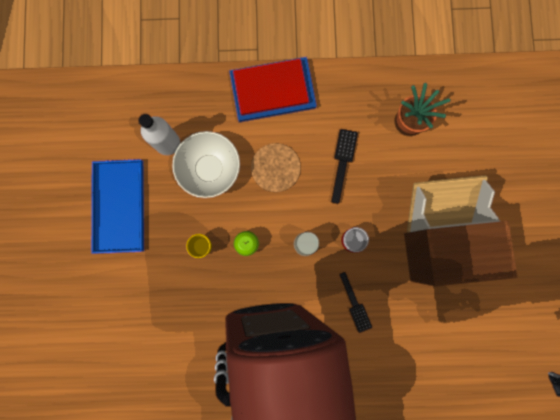

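View pics/scene0.png

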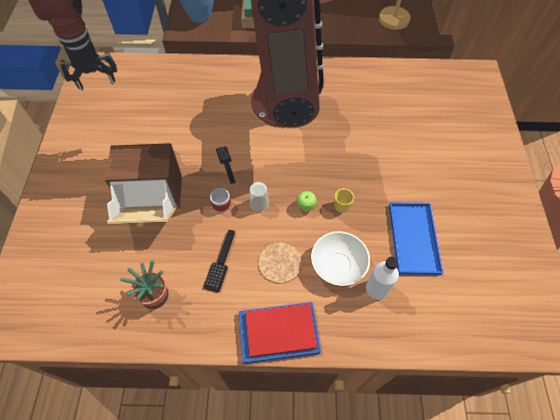

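The top view shows pottle (199,245), apple (246,243), tumbler (307,243), tin (355,239), bowl (206,165), mat (276,167), tray (118,206), large brush (345,165), bin mouth (452,205) and bottle (155,130). The short brush at (356,302) is the look-alike. I'll cast rays from both views for coarse positions.

```bash
cat > h.py <<'E'
import numpy as np, cv2
from plant import robot
def cal(n):
    c=robot.get_calibration(n); R=cv2.Rodrigues(c["rvec"])[0]
    return dict(n=n,R=R,t=np.array(c["tvec"]),cx=c["cx"],cy=c["cy"],f=210/np.tan(np.radians(c["vertical_fov"])/2))
def ray(c,uv):
    d=(np.array(uv,float)-[c["cx"],c["cy"]])/c["f"]
    if c["n"]=="wrist":
        r=np.hypot(*d); v=np.array([*(d*(np.sin(r)/max(r,1e-9))),np.cos(r)])
    else: v=np.array([*d,1.])
    return -c["R"].T@c["t"], c["R"].T@v
def plane(c,uv,z):
    o,d=ray(c,uv); return o+d*(z-o[2])/d[2]
def pix(c,p):
    q=c["R"]@np.array(p)+c["t"]
    if c["n"]=="wrist":
        r=np.hypot(q[0],q[1]); s=np.arctan2(r,q[2])/max(r,1e-9)
    else: s=1/q[2]
    return np.array([c["cx"]+c["f"]*q[0]*s,c["cy"]+c["f"]*q[1]*s])
def tri(c1,u1,c2,u2):
    o1,d1=ray(c1,u1);o2,d2=ray(c2,u2)
    s=np.linalg.lstsq(np.c_[d1,-d2],o2-o1,rcond=None)[0]
    a,b=o1+d1*s[0],o2+d2*s[1]; return (a+b)/2,np.linalg.norm(a-b)
def blobs(img,lo,hi,amin=60):
    m=cv2.inRange(cv2.cvtColor(img,cv2.COLOR_BGR2HSV),np.array(lo),np.array(hi))
    m=cv2.morphologyEx(m,cv2.MORPH_CLOSE,np.ones((3,3)))
    cs=[k for k in cv2.findContours(m,cv2.RETR_EXTERNAL,cv2.CHAIN_APPROX_NONE)[0] if cv2.contourArea(k)>amin]
    return sorted(cs,key=cv2.contourArea,reverse=True)
E
python3 - <<'E'
from h import *
np.set_printoptions(precision=3,suppress=True)
T,S=cal("top"),cal("scene"); t=cv2.imread("pics/top0.png"); s=cv2.imread("pics/scene0.png")
print("camT",ray(T,(0,0))[0],"camS",ray(S,(0,0))[0])
for n,u,v in [("tin",(355,239),(220,199)),("tumb",(307,243),(259,197)),("apple",(246,243),(307,201)),("pottle",(199,245),(344,200)),
  ("bowl",(206,165),(340,260)),("mat",(276,167),(279,263)),("tray",(118,206),(415,239)),("brush",(345,165),(220,261)),
  ("binFL",(490,178),(109,221)),("binFR",(414,185),(173,219)),("binRL",(497,220),(112,185)),("binRR",(409,227),(174,180)),("bottlecap",(147,121),(391,263))]:
    p,e=tri(T,u,S,v); print(n,p,round(e,4))
for n,lo,hi in [("apple",(35,120,50),(60,255,255)),("blue",(105,150,60),(125,255,255)),("yellow",(23,180,60),(32,255,255)),("dark",(0,0,0),(179,255,45))]:
    for k in blobs(t,lo,hi,100)[:9]:
        r=cv2.minAreaRect(k); print(n,np.array(r[0]),np.array(r[1]),round(r[2],1),cv2.contourArea(k))
E
python3 -c "
import cv2;i=cv2.imread('pics/top0.png')
cv2.imwrite('pics/c1.png',cv2.resize(i[110:340,260:526],None,fx=3,fy=2.6*3/2.6*0.86,interpolation=2)[:600])"
```

```text
camT [ 0.418 -0.001  1.131] camS [1.17  0.004 1.23 ]
tin [ 0.454 -0.194  0.039] 0.0008
tumb [ 0.448 -0.072  0.046] 0.0032
apple [0.452 0.08  0.035] 0.0025
pottle [0.45  0.197 0.043] 0.0015
bowl [0.654 0.176 0.04 ] 0.0006
mat [ 0.651 -0.003  0.001] 0.0003
tray [ 0.56   0.417 -0.001] 0.0021
brush [ 0.65  -0.182  0.004] 0.0039
binFL [ 0.584 -0.494  0.124] 0.0113
binFR [ 0.573 -0.315  0.123] 0.0148
binRL [ 0.484 -0.492  0.154] 0.0018
binRR [ 0.473 -0.301  0.168] 0.0178
bottlecap [0.725 0.283 0.192] 0.0013
apple [245.5 243.5] [23. 23.] 90.0 421.0
blue [117. 206.] [92. 50.] 90.0 4423.5
blue [272.786  88.969] [50.216 77.743] 79.8 431.5
yellow [198.5 245.5] [23. 23.] 90.0 417.0
dark [284.053 326.586] [ 46.988 111.178] 84.8 3832.0
dark [432.709 256.493] [54.743 50.324] 81.0 1248.5
dark [341.462 166.192] [17.062 72.367] 11.3 714.0
dark [353.466 300.914] [61.465 14.299] 68.2 514.5
dark [221.654 390.269] [31.771 11.767] 78.7 252.5
dark [145.75 120.75] [13.435  9.899] 45.0 107.5
```

View pics/c1.png

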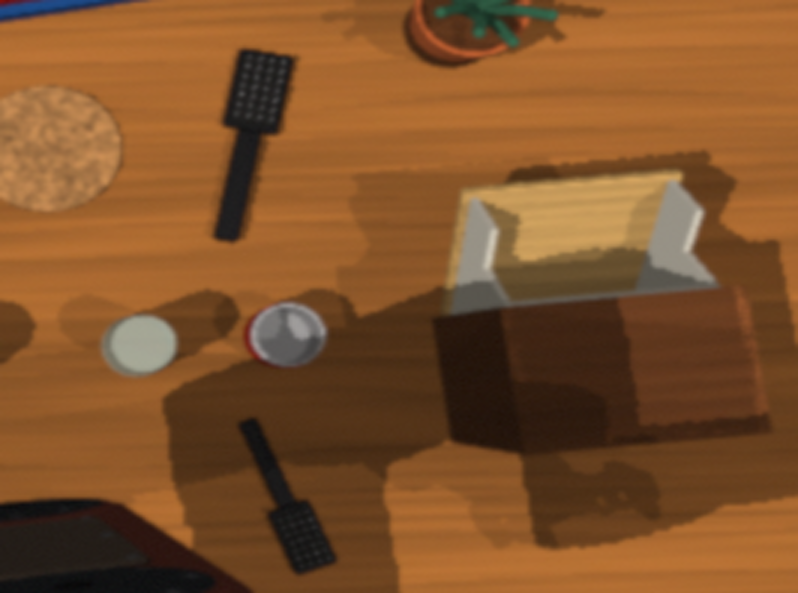

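The enlarged crop shows the larger brush with its head up (crop ≈(265,90)) and handle end at (228,240). The case top's front edge runs from (502,302) to (720,288), and the front rim from (462,190) to (682,172). The tin rim is at (288,334) and the tumbler top at (143,343).

```bash
python3 - <<'E'
from h import *
np.set_printoptions(precision=3,suppress=True)
T=cal("top"); g=lambda x,y:(260+x/3,110+y/2.58)
for n,uv,z in [("caseL",g(502,302),.175),("caseR",g(740,287),.175),("caseBL",g(524,452),.175),("caseBR",g(770,430),.175),("rimL",g(462,190),.117),("rimR",g(682,172),.117),
 ("tin",g(288,334),.055),("tumbtop",g(143,343),.09),("mat",g(44,148),.005),("bhead",g(269,52),.024),("bheadbot",g(253,131),.024),("bend",g(228,240),.016),
 ("apple",(245.5,243.5),.035),("pottle",(198.5,245.5),.06),("bowl",(206,165),.055),("bowlfl",(208,168),.006),("tray",(117,206),.02),("matc",(276,167),.005)]:
    print(n,plane(T,uv,z))
robot.move_pose([.45,-.13,.36],[180,0,180]); W=cal("wrist"); print(W["R"].T@-W["t"],robot.observe()["q"]); cv2.imwrite("pics/w1.png",robot.grab_frame("wrist"))
for n,p in [("tin",(.45,-.194,.055)),("tumb",(.448,-.072,.09))]: print(n,pix(W,p))
robot.move_pose([.45,.14,.36],[180,0,180]); W=cal("wrist"); cv2.imwrite("pics/w2.png",robot.grab_frame("wrist"))
for n,p in [("apple",(.45,.08,.035)),("pottle",(.45,.197,.06))]: print(n,pix(W,p))
np.save("w2.npy",np.r_[W["R"].ravel(),W["t"]])
print(robot.observe()["time"])
E
```

```text
caseL [ 0.471 -0.33   0.175]
caseR [ 0.479 -0.503  0.175]
caseBL [ 0.345 -0.337  0.175]
caseBR [ 0.358 -0.515  0.175]
rimL [ 0.577 -0.325  0.117]
rimR [ 0.589 -0.498  0.117]
tin [ 0.453 -0.194  0.055]
tumbtop [ 0.446 -0.072  0.09 ]
mat [0.649 0.001 0.005]
bhead [ 0.738 -0.197  0.024]
bheadbot [ 0.657 -0.179  0.024]
bend [ 0.549 -0.154  0.016]
apple [0.451 0.08  0.035]
pottle [0.449 0.194 0.06 ]
bowl [0.651 0.174 0.055]
bowlfl [0.653 0.177 0.006]
tray [0.558 0.411 0.02 ]
matc [ 0.65  -0.002  0.005]
[ 0.376 -0.13   0.429] [-32.229 -15.724  -9.124  96.607  -0.006 -32.135]
tin [226.634 177.194]
tumb [334.824 181.442]
apple [232.767 173.625]
pottle [330.196 177.44 ]
3.1833
```

View pics/w1.png

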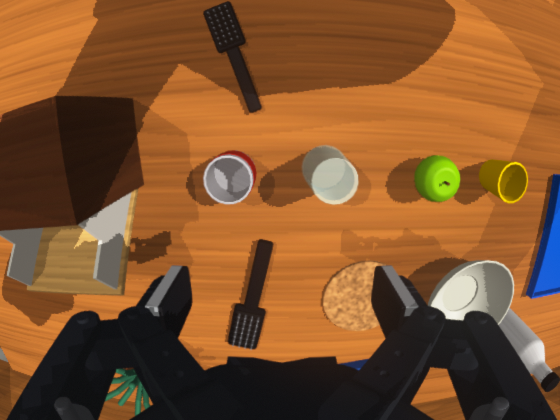

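View pics/w2.png

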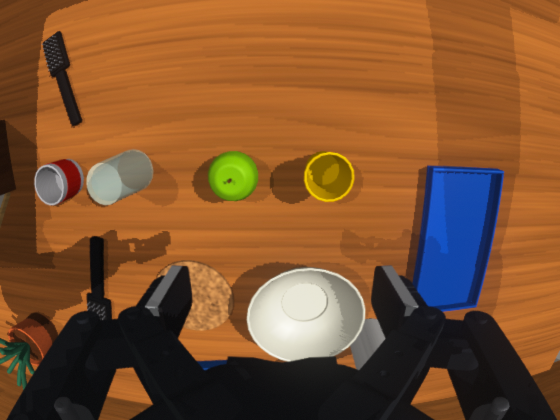

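Wrist views agree with the top-view positions to about 3 mm. In w1 the tin rim is at (229,180) and the tumbler top at (333,181). In w2 the apple is at (233,176) and the pottle rim at (329,177). The bin comes out at (.532,-.412) with yaw 4°. I'll start with the tin.

```bash
cat >> h.py <<'E'
HI=.33
def pick(xy,z,yaw,op=.085,lift=HI):
    robot.set_gripper(op)
    robot.move_pose([*xy,HI],[180,0,yaw]); robot.line_to([*xy,z+.03],vel=.3)
    robot.line_to([*xy,z],vel=.1); robot.set_gripper(0)
    robot.line_to([*xy,lift],vel=.3); o=robot.observe()
    print("picked w",o["gripper_width"],"F",o["gripper_force"],"t",o["time"])
def place(xy,z,yaw,op,guard=None,slow=.05):
    robot.move_pose([*xy,HI],[180,0,yaw]); robot.line_to([*xy,z+.03],vel=.25)
    hit=robot.line_to([*xy,z],vel=slow,guard=guard); o=robot.observe()
    print("hit",hit,"z",o["tool_pos"][2],"w",o["gripper_width"])
    robot.pause(.2); robot.set_gripper(op); robot.line_to([*xy,HI],vel=.3)
E
python3 - <<'E'
from h import *
pick((.453,-.193),.092,180)
place((.532,-.412),.210,184,.08)
pick((.450,.195),.096,180)
cv2.imwrite("pics/s2.png",np.hstack([cv2.resize(robot.grab_frame("top")[150:300,390:540],None,fx=2.6,fy=2.6),cv2.resize(robot.grab_frame("scene")[110:260,70:220],None,fx=2.6,fy=2.6)]))
E
```

```text
picked w 0.05832219650313167 F 64.14594260975718 t 7.2667
hit False z 0.21012281509633346 w 0.05858993280912597
picked w 0.05662413687510163 F 63.6598379049974 t 15.5667
```

View pics/s2.png

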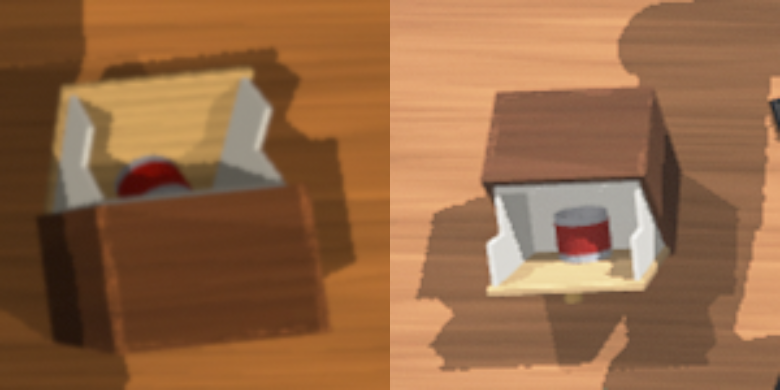

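The tin is in the bin, slid to the back and slightly to the +y side (right-hand crop ≈(582,235)). I'll drop the pottle slightly to the −y side, then do the apple.

```bash
python3 - <<'E'
from h import *
place((.534,-.427),.222,184,.07)
pick((.451,.080),.094,180)
a,b=robot.grab_frame("top"),robot.grab_frame("scene")
cv2.imwrite("pics/s3.png",np.hstack([cv2.resize(a[150:300,390:540],None,fx=2.6,fy=2.6),cv2.resize(b[110:260,70:220],None,fx=2.6,fy=2.6)]))
place((.652,.176),.094+.019,-124,.074,guard=4)
print(robot.observe()["time"])
cv2.imwrite("pics/t3.png",robot.grab_frame("scene")); cv2.imwrite("pics/t3t.png",robot.grab_frame("top"))
E
```

```text
hit False z 0.2221372565486026 w 0.056469469759953005
picked w 0.06069695703371893 F 65.07102331146598 t 24.8417
hit False z 0.11307853096893167 w 0.060582531434157254
28.875
```

View pics/s3.png

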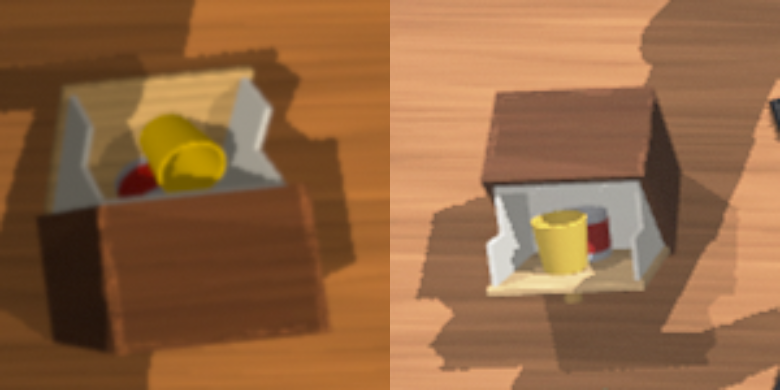

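View pics/t3.png

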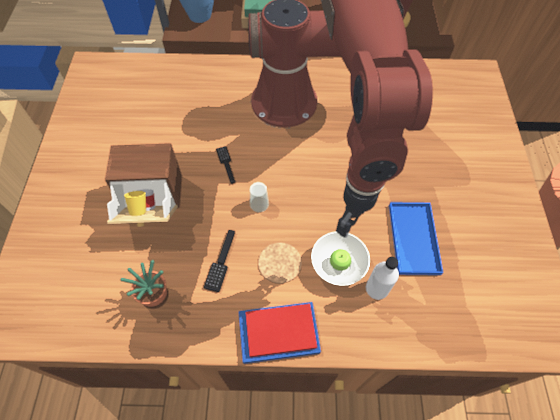

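The apple is in the bowl (340,259). The pottle is in the bin but leaning on the tin, so I'll check how deep it sits relative to the mouth plane.

```bash
python3 - <<'E'
from h import *
np.set_printoptions(precision=3,suppress=True)
T,S=cal("top"),cal("scene")
O=np.array([.532,-.412,.138]);a=np.radians(4);s,c=np.sin(.8),np.cos(.8)
X=np.array([c*np.cos(a),c*np.sin(a),-s]);Z=np.array([s*np.cos(a),s*np.sin(a),c]);Y=np.cross(Z,X)
for n,u,v in [("rim",(464.2,212.7),(134.6,194.6)),("base",(454.6,201),(137.3,213))]:
    p,e=tri(T,u,S,v); print(n,p,e,"bin",np.array([X,Y,Z])@(p-O))
E
```

```text
rim [ 0.504 -0.428  0.136] 0.001989783174875292 bin [-0.019 -0.014 -0.022]
base [ 0.537 -0.428  0.086] 0.002820732817067717 bin [ 0.04  -0.016 -0.033]
```

The pottle's centre is about 27 mm inside the mouth plane, so it is in the bin. Next is the brush, with a second tray measurement first.

```bash
python3 - <<'E'
from h import *
np.set_printoptions(precision=3,suppress=True)
cs=[]
for n,f in (("top","pics/top0.png"),("scene","pics/scene0.png")):
    c=cal(n)
    for k in blobs(cv2.imread(f),(105,120,40),(125,255,255),500):
        w=np.array([plane(c,p[0],.02)[:2] for p in k],np.float32); r=cv2.minAreaRect(w)
        if abs(r[0][1]-.41)<.05: print(n,np.array(r[0]),np.array(r[1]),r[2]); cs.append(r[0])
tr=np.mean(cs,0); print(tr)
pick((.638,-.175),.077,167,op=.06)
place((tr[0]-.005,tr[1]),.083,180,.045,guard=3,slow=.03)
robot.move_pose([.45,.05,.36],[180,0,180])
a,b=robot.grab_frame("top"),robot.grab_frame("scene")
cv2.imwrite("pics/s4.png",np.hstack([cv2.resize(a[140:270,80:210],None,fx=3,fy=3),cv2.resize(b[180:310,340:470],None,fx=3,fy=3)]))
cv2.imwrite("pics/s4b.png",a); print(robot.observe()["time"])
E
```

```text
top [0.559 0.41 ] [0.238 0.132] 0.9022088050842285
scene [0.563 0.411] [0.242 0.133] 0.7880493402481079
[0.561 0.41 ]
picked w 0.020417605779183282 F 59.46476697921753 t 33.3583
hit True z 0.08295799778082283 w 0.0205832299063504
40.4833
```

View pics/s4.png

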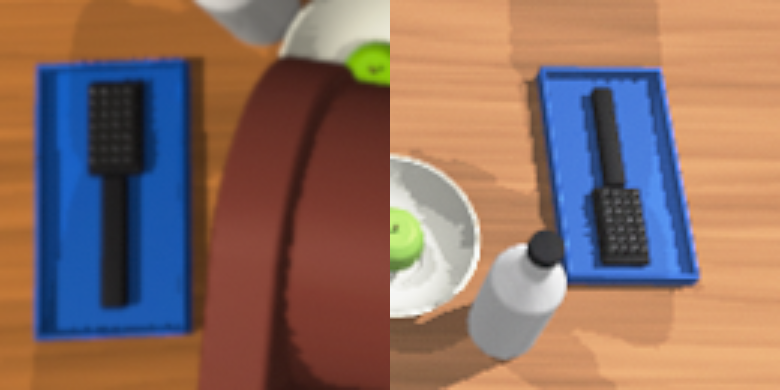

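The brush lies flat and fully inside the tray in both crops. Last is the tumbler, moved slowly and set down with a force guard.

```bash
python3 - <<'E'
from h import *
xy=(.447,-.072); m=(.650,-.002)
pick(xy,.104,180,lift=.2)
robot.line_to([*m,.2],vel=.12); robot.line_to([*m,.125],vel=.12)
hit=robot.line_to([*m,.105],vel=.02,guard=2.5); o=robot.observe(); print(hit,o["tool_pos"],o["gripper_width"])
robot.pause(.3); robot.set_gripper(.08); robot.line_to([*m,.25],vel=.12)
robot.move_pose([.45,-.1,.36],[180,0,180]); robot.pause(.5)
cv2.imwrite("pics/f1.png",robot.grab_frame("scene"))
robot.move_pose([.40,.05,.36],[180,0,180]); cv2.imwrite("pics/f2.png",robot.grab_frame("wrist")); print(robot.observe()["time"])
E
```

```text
picked w 0.05569001777483646 F 64.12539520533755 t 43.6417
True [ 0.64988625 -0.00196704  0.1107564 ] 0.05575288339492723
51.3
```

View pics/f1.png

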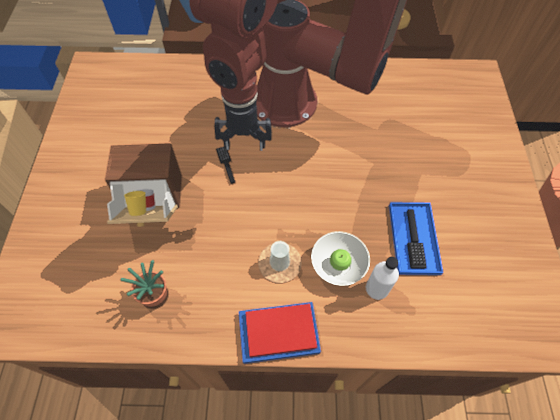

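View pics/f2.png

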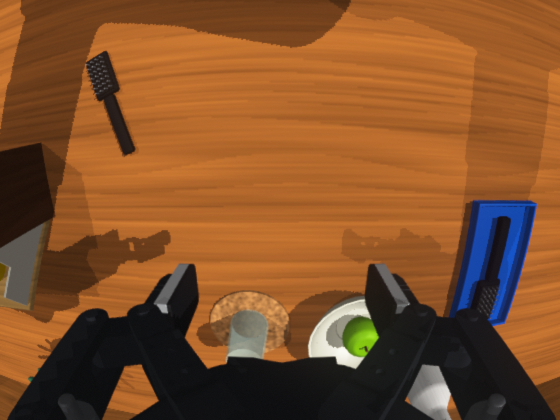

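The tumbler stands upside down near the middle of the mat (280,255), and the apple, brush, tin, pottle and bottle are all in place.

```bash
python3 -c "
from plant import robot
robot.pause(.5); print(robot.job_done())"
```

```text
the job is handed in; nothing more can be done
None
```

Job handed in at about 52 s: tin and pottle in the bin (pottle leaning on the tin near the mouth), apple in the bowl, brush flat in the tray, tumbler upside down on the mat, bottle left alone.

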